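# Move a punch set to the other rack in reverse order

### The job

A left-handed smith takes over the bench: move the four forging punches from the wooden rack with the painted pots into the plain grey rack, one in each pot, in the reverse left-to-right order: the leftmost punch goes into the rightmost pot, the next into the second from the right, and so on. Set each one down upright on the floor of its pot before letting go, and do not knock any over.

Things in the scene. Friction and masses are not known exactly. Their poses are not given: they have to be found in the camera images.
- punch_red: Steel forging punch, 0.3 to 0.5 kg, 105 mm tall, upright in the red pot at the start. Round shank 26 mm in diameter, foot flange 30 mm in diameter, 8 mm high; red band from 55 to 85 mm above the foot (grip here, from any side); above it, a short round cone narrowing from 20 to 9 mm. Origin: centre of the foot's underside; z up along the punch; any yaw.
- punch_yellow: Steel forging punch, 0.3 to 0.5 kg, 105 mm tall, upright in the yellow pot at the start. Round shank 26 mm in diameter, foot flange 30 mm in diameter, 8 mm high; yellow band from 55 to 85 mm above the foot (grip here, from any side); above it, a 14 mm square drift. Origin: centre of the foot's underside; z up along the punch; any yaw.
- punch_blue: Steel forging punch, 0.3 to 0.5 kg, 105 mm tall, upright in the blue pot at the start. Round shank 26 mm in diameter, foot flange 30 mm in diameter, 8 mm high; blue band from 55 to 85 mm above the foot (grip here, from any side); above it, a chisel edge, 22 x 6 mm. Origin: centre of the foot's underside; z up along the punch; any yaw.
- punch_green: Steel forging punch, 0.3 to 0.5 kg, 105 mm tall, upright in the green pot at the start. Round shank 26 mm in diameter, foot flange 30 mm in diameter, 8 mm high; green band from 55 to 85 mm above the foot (grip here, from any side); above it, a plain round 16 mm punch. Origin: centre of the foot's underside; z up along the punch; any yaw.
- pot_red: Fixed square open-topped pot painted red in the wooden rack; the red punch stands in it at the start, so it shows where that punch came from. 58 x 58 mm outside, 48 x 48 mm inside, 30 mm high, walls and floor 5 mm. Origin: centre of its underside, 8 mm above the table.
- pot_yellow: Fixed square open-topped pot painted yellow in the wooden rack; the yellow punch stands in it at the start, so it shows where that punch came from. 58 x 58 mm outside, 48 x 48 mm inside, 30 mm high, walls and floor 5 mm. Origin: centre of its underside, 8 mm above the table.
- pot_blue: Fixed square open-topped pot painted blue in the wooden rack; the blue punch stands in it at the start, so it shows where that punch came from. 58 x 58 mm outside, 48 x 48 mm inside, 30 mm high, walls and floor 5 mm. Origin: centre of its underside, 8 mm above the table.
- pot_green: Fixed square open-topped pot painted green in the wooden rack; the green punch stands in it at the start, so it shows where that punch came from. 58 x 58 mm outside, 48 x 48 mm inside, 30 mm high, walls and floor 5 mm. Origin: centre of its underside, 8 mm above the table.
- home_rack: Fixed wooden base plate, 70 x 290 x 8 mm, carrying the four painted pots in any order, centres at y = +97.5, +32.5, -32.5, -97.5 mm, x = 0. Origin: centre of its underside, on the table; x away from the robot, y along the row to the robot's left (yaw within 0.2 rad). Either rack may be the nearer one.
- grey_rack: Fixed plain grey rack, empty at the start: plate 70 x 290 x 8 mm with four pots, centres at y = +97.5, +32.5, -32.5, -97.5 mm, x = 0. Origin: centre of its underside, on the table; x away from the robot, y along the row to the robot's left (yaw within 0.2 rad). Pots 58 mm square outside, 48 inside, 5 mm walls; pot floors 13 mm and rims 38 mm above the table.

How it is judged:
By the outcome, as a careful person would: the job done as asked, in the order asked, and still so for the second after the job is handed in, with the robot touching nothing.
It also fails if it takes over 109 s, if anything falls off the work surface, if the arm or the gripper's body presses on something with over 40 N, if the wrist force passes 120 N, or if a joint passes its speed limit or range.

### The arm

A 6-joint arm with a two-finger parallel gripper is mounted at the origin on the work surface. World frame = base frame: x ahead of the robot, y to its left, z up, the work surface at z = 0. Lengths are in m, angles in rad, forces in N, time in s.
With the tool pointing down it reaches from about 0.4 to 0.825 m from the base axis. Payload 7 kg.
Tool frame: the origin (TCP) lies at the centre of the arm's flange, where the gripper is bolted on; the fingertips stand 178 mm ahead of it and the grasp point (between the pads) lies 159 mm ahead of it; z points along the fingers, y is the direction in which the jaws open and shut (so a half turn about z gives the same grasp; the last joint's range is limited). The gripper opens to 88 mm and grips with 3 to 60 N. Pads are 19 mm wide; open, the fingers measure 130 mm over their backs; the gripper's body (78 mm by 193 mm) begins 47 mm behind the grasp point.
Start: joints at [-0.922, 0.359, 0.012, 0, -1.224, -0.288], TCP at [0.238, -0.632, 0.405] pointing down, gripper open.
Joint ranges: [-3.07, 3.07], [-1.43, 2.12], [-1.02, 1.25], [-3.03, 1.67], [-3.05, -0], [-3.03, 3.03]. Speed limits (rad/s): [2.39, 2.39, 3.01, 3.14, 3.14, 3.14].

### API

Orientations are given as [roll, pitch, yaw] about the fixed x, y, z axes, in that order (R = Rz(yaw) Ry(pitch) Rx(roll)).
In Python, from station import * gives the robot as it stands.
- The arm moves only by the tool send_rows, never from a script. Its argument "motion" is a list of rows, each an object with "offset": the shift along the tool's x, y, z in cm, a list of three; "turn": the turn about the tool's z in degrees. In form: [{"offset": [x, y, z], "turn": turn}, ...]. A call has 1 to 8 rows; each row is the pose to reach, as a shift and turn from the pose commanded when the call began, along the tool's axes at that moment; what a row does not reach only later rows make up. A row lasts 1/10 s, in which the tool goes at most 50 mm and 8.59 degrees, less where a joint would pass 70% of its speed; a pose out of reach is approached as far as the arm can. A call with a gripper value outside its range is refused whole. "hand" is the opening, from -1 (shut) to 1 (fully open), set as the call begins (left out, the last holds). The fingers move at their own pace and stop on an object; "squeeze" is the grip in N (left out, the last holds). Time passes only in rows, so rows that repeat a pose let the fingers close. It gives the time, the measured TCP pose, the force and the opening at its end, in the units of the state.
- get_state(): the state, without advancing time (a new reading comes with each control period).
- grab_frame(name): name is "scene" or "side" or "wrist"; returns a dict with "frame" (420x560x3 uint8, blue, green, red), "range_z" (420x560 float32, m along the optical axis (not along the pixel's ray), 0 where there is no reading), "vertical_fov" (degrees; the focal length in pixels is half the picture's height over the tangent of half this angle, whatever the lens; pixels are square), "cx", "cy" (the principal point, pixels), "cam_to_world" (4x4, takes a point from camera to world coordinates). Camera axes: x right, y up, looking along -z (the intrinsics and any distortion apply to the point x, -y, -z); pixel columns grow to the right and rows downward; lengths in m; the calibration is good to about 2 mm. A picture is of the moment at which its call begins.
- job_done(): hands the job in, once; it reports no verdict.
The state is a dict: "t": time; "q": joint angles; "qd": joint speeds; "joint_efforts": joint torques, N m; "eef_pos": TCP position; "ee_rot": TCP orientation; "force": force on the tool from outside, world axes, zero at the start; "moment": the same for the moment, N m; "width": finger opening in m.
Only numpy, scipy, OpenCV 4.12 (cv2) and the standard library are available. Lean on these libraries where they do the work, as an engineer would, in place of code of your own. Each camera call takes 0.05 s, during which the arm holds its last target. There are 200 camera calls.

## Working session

There is one attempt and no reset: what is moved stays moved. The work goes in short steps, Python scripts to look and compute and a tool call to move; the robot and the scene stay as the last step left them, time stands still between calls to the robot, and variables do not carry over. Pictures are saved under pics/ and viewed, about 12 in all and at most 16, crops included, and the job is handed in when it is done.

Besides the shell and the picture viewer there is one more tool, called by a JSON object that holds its "name" and its "arguments", one argument or row to a line. send_rows: Moves the arm, as the interface text tells. Its arguments: {"type":"object","properties":{"motion":{"type":"array"},"hand":{"type":"number"},"squeeze":{"type":"number"}},"required":["motion"]}

```bash
ls; mkdir -p pics; python3 - <<'E'
from station import *
import cv2
print(get_state())
for n in("scene","side"):
    f=grab_frame(n); cv2.imwrite(f"pics/{n}0.png",f["frame"]); print(n,f["vertical_fov"],f["cx"],f["cy"],f["cam_to_world"], [k for k in f])
E
```

```text
pics
{'t': 0.0, 'q': array([-9.21874303e-01,  3.59393282e-01,  1.10436707e-02, -3.30857473e-04,
       -1.22410795e+00, -2.88096635e-01]), 'qd': array([ 0.0002977 , -0.00019978, -0.00129016, -0.00061978, -0.00080667,
        0.00024603]), 'joint_efforts': array([ 9.81593876e-04, -5.82720029e+01,  2.93059373e+01,  6.99721813e+00,
        6.92273868e-03, -1.37515135e-04]), 'eef_pos': array([ 0.23822837, -0.63135068,  0.40371517]), 'ee_rot': array([ 3.13991150e+00, -1.73840407e-04, -2.78087980e+00]), 'force': array([-0.24525329, -0.63535052, -0.61034947]), 'moment': array([ 0.07827395,  0.01121338, -0.02080552]), 'width': 0.08750359878236243}
scene 45.38426219989777 287.68079994619427 204.38665669525966 [[-2.08560664e-01 -7.87455389e-01  5.80014189e-01  9.92490257e-01]
 [ 9.78009196e-01 -1.67512689e-01  1.24247784e-01  6.67672014e-02]
 [-6.79850817e-04  5.93172411e-01  8.05075170e-01  6.84572312e-01]
 [ 0.00000000e+00  0.00000000e+00  0.00000000e+00  1.00000000e+00]] ['frame', 'range_z', 'vertical_fov', 'cx', 'cy', 'cam_to_world']
side 51.18646894773367 279.9075589815638 206.22717791051974 [[ 0.92032165  0.26495348 -0.28776331  0.36430848]
 [-0.39067481  0.58587915 -0.71001325 -0.49890457]
 [-0.01952595  0.76586244  0.64270791  0.50131906]
 [ 0.          0.          0.          1.        ]] ['frame', 'range_z', 'vertical_fov', 'cx', 'cy', 'cam_to_world']
```

View pics/scene0.png

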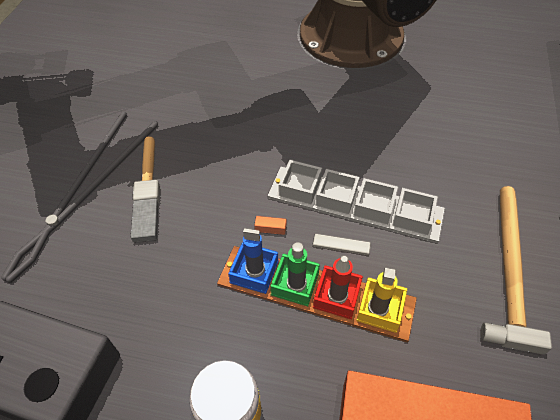

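View pics/side0.png

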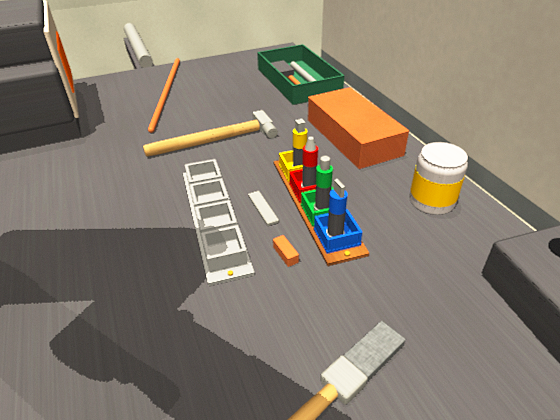

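The scene view faces the robot, so image right is robot left. Punches from robot left to right are yellow (385,290), red (342,280), green (297,265) and blue (253,255). The grey rack, at (280–440, 165–235), is the nearer one. Two loose bars lie between the racks.

```bash
cat > h.py <<'E'
from station import *
import cv2, numpy as np
def cloud(n):
    f=grab_frame(n); d=f["range_z"]; H,W=d.shape
    fl=H/2/np.tan(np.radians(f["vertical_fov"])/2)
    v,u=np.mgrid[:H,:W]
    P=np.stack([(u-f["cx"])/fl*d,-(v-f["cy"])/fl*d,-d,np.ones_like(d)],-1)@f["cam_to_world"].T
    P=P[...,:3].astype(np.float32); P[d<=0]=np.nan
    return f["frame"],P
def bands(img,P,zlo,zhi):
    hsv=cv2.cvtColor(img,cv2.COLOR_BGR2HSV).astype(int); h,s,v=hsv[...,0],hsv[...,1],hsv[...,2]
    out={}
    for c,m in dict(red=(h<6)|(h>172),yellow=(h>22)&(h<34),green=(h>50)&(h<85),blue=(h>100)&(h<125)).items():
        out[c]=P[m&(s>140)&(v>60)&(P[...,2]>zlo)&(P[...,2]<zhi)&(np.abs(P[...,1])<.35)&(P[...,0]>.3)]
    return out
def circ(p,r=.013):
    from scipy.optimize import least_squares
    cam=None
    return least_squares(lambda c:np.hypot(*(p[:,:2]-c).T)-r,p[:,:2].mean(0),loss='soft_l1',f_scale=.001).x
E
python3 - <<'E'
from h import *
for n in("scene","side"):
    img,P=cloud(n); print(n)
    tab=P[250:330,50:200] if n=="scene" else P[330:400,200:300]
    print("table z",np.nanmedian(P[...,2]))
    for c,p in bands(img,P,.072,.095).items(): print(c,len(p),p.mean(0).round(4) if len(p) else '')
    for c,p in bands(img,P,.030,.042).items():
        if len(p)>10:
            r=cv2.minAreaRect(p[:,:2]*1000); print(" pot",c,len(p),np.round(r[0],1),np.round(r[1],1),round(r[2],1))
    hsv=cv2.cvtColor(img,cv2.COLOR_BGR2HSV)
    m=(hsv[...,1]<60)&(hsv[...,2]>90)&(P[...,2]>.032)&(P[...,2]<.043)&(P[...,0]>.35)&(P[...,0]<.8)&(abs(P[...,1])<.4)
    k,l,st,ce=cv2.connectedComponentsWithStats(m.astype(np.uint8))
    for i in range(1,k):
        if st[i,4]>40:
            p=P[l==i]; r=cv2.minAreaRect(p[:,:2]*1000); print(" grey",st[i],np.round(r[0],1),np.round(r[1],1),round(r[2],1),p[:,2].max())
E
```

```text
scene
table z -0.00056722155
red 153 [0.6642 0.0685 0.0836]
yellow 3 [0.6671 0.1199 0.0924]
green 23 [0.659  0.0075 0.0795]
blue 156 [ 0.6466 -0.0569  0.0837]
 pot red 511 [654.4  67.9] [57.9 58.8] 83.8
 pot yellow 355 [660.8 132.7] [57.5 57.7] 83.9
 pot green 409 [647.3   3.3] [58.  58.6] 84.4
 pot blue 488 [641.4 -61. ] [58.1 58.8] 84.5
 grey [278 160  44  36 371] [463.5 -25.5] [58.7 60.5] 83.9 0.03970253
 grey [316 169  43  36 372] [470.6  39.1] [58.1 61. ] 83.7 0.039887268
 grey [355 178  43  38 371] [477.2 103.7] [57.8 62.2] 84.1 0.039654825
 grey [395 188  42  38 401] [484.9 168.3] [58.  60.6] 83.7 0.039843004
side
table z -0.00039702767
red 167 [0.6467 0.059  0.0837]
yellow 130 [0.656  0.117  0.0836]
green 181 [ 0.6409 -0.0039  0.0836]
blue 203 [ 0.6294 -0.0701  0.0837]
 pot red 184 [634.8  67.5] [58.6 30.5] 87.4
 pot yellow 200 [696.5  13.9] [108.9 312.7] 36.5
 pot green 218 [643.3  -1.9] [67.2 58.2] 84.2
 pot blue 455 [637.4 -59.2] [66.1 58.8] 83.7
 grey [ 185  159   61  103 1683] [471.1  70.5] [255.5  58.1] 83.9 0.040097225
```

{"name": "send_rows", "arguments": {
  "motion": [
    {"offset": [-2,2,-0.5],"turn": -6},
    {"offset": [-5,5,-1],"turn": -14},
    {"offset": [-8,8,-2],"turn": -22},
    {"offset": [-11,11,-3],"turn": -30},
    {"offset": [-14,14,-4],"turn": -38},
    {"offset": [-17,17,-4.5],"turn": -46},
    {"offset": [-20,19.5,-4.5],"turn": -54},
    {"offset": [-23,22,-4.5],"turn": -62}
  ],
  "hand": 1,
  "squeeze": 40
}}

```text
t: 1.0
eef_pos: [0.3761, -0.3429, 0.4501]
ee_rot: [-3.141, -0.0, -1.693]
force: [0.8, -0.3, 0.1]
width: 0.0872
```

```bash
cat >> h.py <<'E'
def go(x,y,z,yaw=None):
    s=get_state(); from scipy.spatial.transform import Rotation as Ro
    R=Ro.from_euler('xyz',s["ee_rot"]).as_matrix()
    d=R.T@(np.array([x,y,z])-s["eef_pos"])*100
    print("t",round(s["t"],2),"pos",s["eef_pos"].round(4),"rot",s["ee_rot"].round(3),"F",s["force"].round(1),"w",round(s["width"],4))
    print("offset cm",d.round(2),"" if yaw is None else f"turn {np.degrees(s['ee_rot'][2]-yaw):.1f}")
E
python3 - <<'E'
from h import *
go(.56,.03,.45,-1.67)
for n in("scene","side"):
    img,P=cloud(n); print(n)
    B=bands(img,P,.070,.097)
    for c,p in B.items():
        if len(p)>10:
            print(c,len(p),circ(p).round(4))
    z=P[...,2]; m=(z>.11)&(P[...,0]>.35)&(P[...,0]<.85)&(abs(P[...,1])<.35)&(z<.25)
    q=P[m]; print("tall",[ (a,b,round(float(q[(np.floor(q[:,0]*20)==a)&(np.floor(q[:,1]*20)==b)][:,2].max()),3)) for a,b in sorted({(int(i),int(j)) for i,j in np.floor(q[:,:2]*20)})])
E
```

```text
t 1.0 pos [ 0.3761 -0.3429  0.4501] rot [-3.141 -0.    -1.693] F [ 0.8 -0.3  0.1] w 0.0872
offset cm [-3.925e+01 -1.371e+01  2.000e-02] turn -1.3
scene
red 231 [0.6539 0.0686]
yellow 60 [0.6605 0.1299]
green 145 [0.648  0.0059]
blue 212 [ 0.6368 -0.0606]
tall [(12, -2, 0.12), (12, -1, 0.119), (12, 0, 0.119), (12, 1, 0.117), (13, -1, 0.118), (13, 0, 0.119), (13, 1, 0.118), (13, 2, 0.119)]
side
tall []
```

{"name": "send_rows", "arguments": {
  "motion": [
    {"offset": [-3,-1,0],"turn": -1.3},
    {"offset": [-7.5,-2.6,0],"turn": -1.3},
    {"offset": [-12.5,-4.4,0],"turn": -1.3},
    {"offset": [-17,-6,0],"turn": -1.3},
    {"offset": [-21.5,-7.5,0],"turn": -1.3},
    {"offset": [-26,-9.1,0],"turn": -1.3},
    {"offset": [-30,-10.5,0],"turn": -1.3},
    {"offset": [-34,-12,0],"turn": -1.3}
  ]
}}

```text
t: 1.9
eef_pos: [0.5386, -0.0211, 0.4498]
ee_rot: [-3.141, 0.0, -1.677]
force: [1.0, -0.2, -0.6]
width: 0.0877
```

```bash
python3 - <<'E'
from h import *
go(.56,.03,.45,-1.67)
img,P=cloud("wrist"); cv2.imwrite("pics/wrist1.png",img)
for c,p in bands(img,P,.070,.097).items():
    if len(p)>10: print(c,len(p),circ(p).round(4),p.mean(0))
for c,p in bands(img,P,.030,.042).items():
    if len(p)>10:
        r=cv2.minAreaRect(p[:,:2]*1000); print(" pot",c,len(p),np.round(r[0],1),np.round(r[1],1),round(r[2],1))
hsv=cv2.cvtColor(img,cv2.COLOR_BGR2HSV)
m=(hsv[...,1]<60)&(hsv[...,2]>90)&(P[...,2]>.032)&(P[...,2]<.043)&(P[...,0]<.6)
k,l,st,ce=cv2.connectedComponentsWithStats(m.astype(np.uint8))
for i in range(1,k):
    if st[i,4]>40:
        p=P[l==i]; r=cv2.minAreaRect(p[:,:2]*1000); print(" grey",st[i],np.round(r[0],1),np.round(r[1],1),round(r[2],1))
q=P[(P[...,2]>.105)&(P[...,2]<.14)]
k,L,ce=cv2.kmeans(q[:,:2].copy(),4,None,(3,50,1e-5),5,2); print("tops",ce.round(4),np.bincount(L.ravel()))
E
```

```text
t 1.9 pos [ 0.5386 -0.0211  0.4498] rot [-3.141  0.    -1.677] F [ 1.  -0.2 -0.6] w 0.0877
offset cm [-5.3  -1.59 -0.02] turn -0.4
red 108 [0.6527 0.0672] [0.641228   0.06279049 0.08112577]
green 248 [0.6472 0.0046] [ 0.6398763  -0.00225422  0.08508473]
blue 215 [ 0.636  -0.0617] [ 0.6267227  -0.06572226  0.0854121 ]
 pot red 569 [651.9  65.8] [57.7 58.1] 83.9
 pot yellow 104 [709.7  38.6] [ 23.9 247.9] 43.4
 pot green 710 [645.2   1.3] [57. 58.] 84.2
 pot blue 806 [638.7 -62.9] [57.4 58.3] 84.1
 grey [316 135  54  51 980] [461.9 -26.6] [58.3 58.6] 83.8
 grey [314 190  51  47 901] [469.   37.6] [58.4 58.4] 83.9
 grey [312 240  49  44 852] [476.1 102.6] [59.5 58.2] 83.8
 grey [312 285  45  14 320] [480.8 145.5] [16.5 57.9] 83.9
tops [[ 0.66    0.128 ]
 [ 0.6453  0.0029]
 [ 0.6349 -0.0678]
 [ 0.6345 -0.0567]] [142 259 132 128]
```

View pics/wrist1.png

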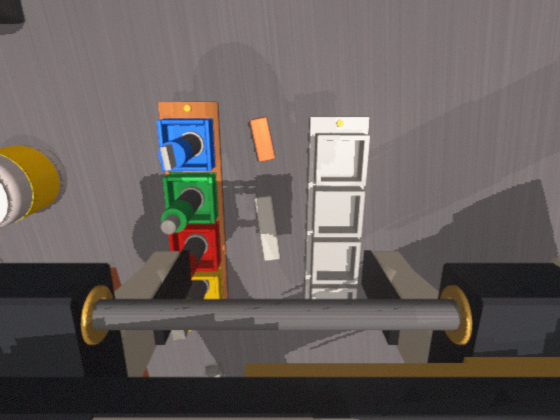

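Wrist view: rims measure 58 mm and the coloured and grey pots agree with the scene camera to 2 mm. Jaws lie across the rows and everything is clear. Yellow first.

{"name": "send_rows", "arguments": {
  "motion": [
    {"offset": [-2,-1.3,1],"turn": -0.4},
    {"offset": [-5.5,-3.6,2.5],"turn": -0.4},
    {"offset": [-9,-5.9,4.5],"turn": -0.4},
    {"offset": [-12.5,-8.2,6.5],"turn": -0.4},
    {"offset": [-15,-9.8,8.5],"turn": -0.4},
    {"offset": [-16.1,-10.6,10.5],"turn": -0.4},
    {"offset": [-16.1,-10.6,11],"turn": -0.4},
    {"offset": [-16.1,-10.6,11],"turn": -0.4}
  ]
}}

```text
t: 2.75
eef_pos: [0.6603, 0.1259, 0.3381]
ee_rot: [3.139, -0.002, -1.67]
force: [0.4, 0.5, 0.0]
width: 0.0878
```

```bash
python3 - <<'E'
from h import *
go(.660,.129,.242,-1.67)
img,P=cloud("wrist"); cv2.imwrite("pics/wrist2.png",img)
for n in ("scene","side"):
    img,P=cloud(n); cv2.imwrite(f"pics/{n}2.png",img)
    p=bands(img,P,.070,.097)["yellow"]; print(len(p), circ(p).round(4) if len(p)>9 else '')
E
```

```text
t 2.75 pos [0.6603 0.1259 0.3381] rot [ 3.139e+00 -2.000e-03 -1.670e+00] F [0.4 0.5 0. ] w 0.0878
offset cm [-0.32  0.04  9.61] turn 0.0
0 
135 [0.6599 0.1279]
```

View pics/side2.png

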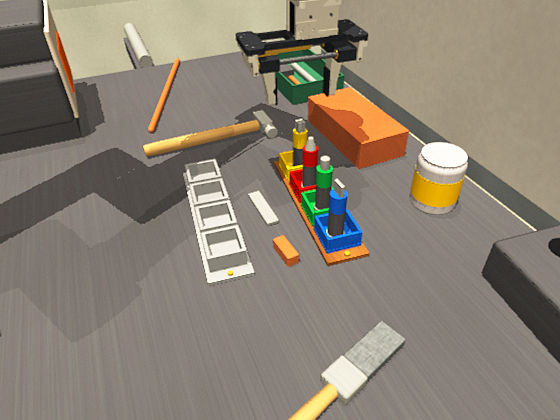

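The gripper straddles yellow (300,135) with free space around it. Descend.

{"name": "send_rows", "arguments": {
  "motion": [
    {"offset": [-0.3,0,2],"turn": 0},
    {"offset": [-0.3,0,4.5],"turn": 0},
    {"offset": [-0.3,0,7],"turn": 0},
    {"offset": [-0.3,0,9],"turn": 0},
    {"offset": [-0.3,0,9.6],"turn": 0},
    {"offset": [-0.3,0,9.6],"turn": 0}
  ]
}}

```text
t: 3.5
eef_pos: [0.6608, 0.1289, 0.2442]
ee_rot: [-3.141, -0.0, -1.669]
force: [0.1, -0.0, 0.8]
width: 0.0875
```

{"name": "send_rows", "arguments": {
  "motion": [
    {"offset": [0,0,0],"turn": 0},
    {"offset": [0,0,0],"turn": 0},
    {"offset": [0,0,0],"turn": 0},
    {"offset": [0,0,0],"turn": 0},
    {"offset": [0,0,0],"turn": 0},
    {"offset": [0,0,0],"turn": 0},
    {"offset": [0,0,0],"turn": 0},
    {"offset": [0,0,0],"turn": 0}
  ],
  "hand": -1,
  "squeeze": 40
}}

```text
t: 4.3
eef_pos: [0.6608, 0.1294, 0.2436]
ee_rot: [3.142, -0.0, -1.669]
force: [-0.3, -0.4, -0.0]
width: 0.0292
```

{"name": "send_rows", "arguments": {
  "motion": [
    {"offset": [0,0,0],"turn": 0},
    {"offset": [0,0,0],"turn": 0},
    {"offset": [0,0,0],"turn": 0}
  ]
}}

```text
t: 4.6
eef_pos: [0.6608, 0.1294, 0.2436]
ee_rot: [3.142, 0.0, -1.669]
force: [0.9, -0.2, -0.9]
width: 0.0257
```

{"name": "send_rows", "arguments": {
  "motion": [
    {"offset": [0,0,-0.5],"turn": 0},
    {"offset": [0,0,-2],"turn": 0},
    {"offset": [0,0,-4.5],"turn": 0},
    {"offset": [0,0,-7.5],"turn": 0},
    {"offset": [0,0,-10.5],"turn": 0},
    {"offset": [0,0,-12.5],"turn": 0},
    {"offset": [0,0,-13.3],"turn": 0},
    {"offset": [0,0,-13.5],"turn": 0}
  ]
}}

```text
t: 5.4
eef_pos: [0.6607, 0.1293, 0.3802]
ee_rot: [-3.14, 0.001, -1.669]
force: [-0.6, -0.3, -3.2]
width: 0.0257
```

```bash
python3 - <<'E'
from h import *
go(.4627,-.026,.377,-1.67)
img,P=cloud("side"); cv2.imwrite("pics/side3.png",img[0:300,150:450])
E
```

```text
t 5.4 pos [0.6607 0.1293 0.3802] rot [-3.140e+00  1.000e-03 -1.669e+00] F [-0.6 -0.3 -3.2] w 0.0257
offset cm [17.4  18.18  0.27] turn 0.1
```

View pics/side3.png

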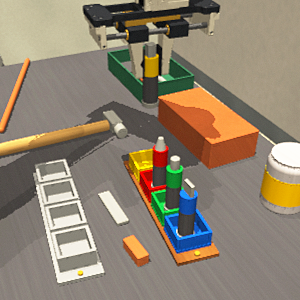

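Yellow is held upright, clear of everything (150,75 in the crop). Carrying to the rightmost grey pot.

{"name": "send_rows", "arguments": {
  "motion": [
    {"offset": [1,1,0],"turn": 0},
    {"offset": [3.5,3.7,0],"turn": 0},
    {"offset": [6.5,6.8,0],"turn": 0},
    {"offset": [9.5,9.9,0],"turn": 0},
    {"offset": [12.5,13.1,0],"turn": 0},
    {"offset": [15,15.7,0],"turn": 0},
    {"offset": [16.7,17.5,0],"turn": 0},
    {"offset": [17.4,18.2,0],"turn": 0}
  ]
}}

```text
t: 6.25
eef_pos: [0.4596, -0.0277, 0.3777]
ee_rot: [3.139, -0.0, -1.67]
force: [0.2, -0.3, -3.3]
width: 0.0254
```

{"name": "send_rows", "arguments": {
  "motion": [
    {"offset": [0,0,1],"turn": 0},
    {"offset": [0,0,3],"turn": 0},
    {"offset": [0,0,6],"turn": 0},
    {"offset": [0,0,8],"turn": 0},
    {"offset": [0,0,9],"turn": 0},
    {"offset": [0,0,9],"turn": 0},
    {"offset": [0,0,9],"turn": 0}
  ]
}}

```text
t: 6.95
eef_pos: [0.4632, -0.0257, 0.2888]
ee_rot: [3.142, -0.0, -1.668]
force: [-0.2, -0.4, -2.6]
width: 0.0252
```

```bash
python3 - <<'E'
from h import *
go(.4627,-.026,.2435,-1.67)
a,P=cloud("scene"); b,_=cloud("side")
cv2.imwrite("pics/s4.png",np.hstack([cv2.resize(a[110:310,200:440],None,fx=1.6,fy=1.6),cv2.resize(b[110:310,150:390],None,fx=1.6,fy=1.6)]))
E
```

```text
t 6.95 pos [ 0.4632 -0.0257  0.2888] rot [ 3.142 -0.    -1.668] F [-0.2 -0.4 -2.6] w 0.0252
offset cm [0.04 0.05 4.53] turn 0.1
```

View pics/s4.png

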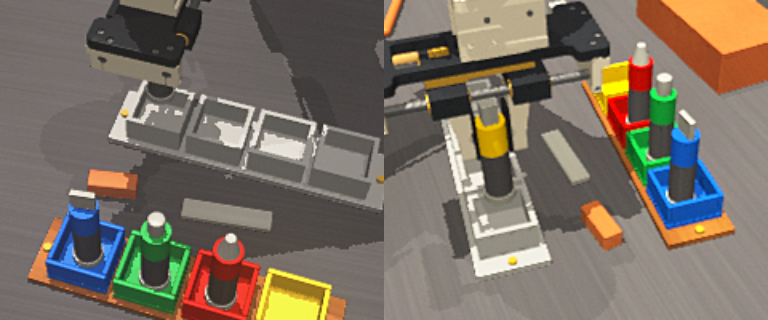

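Both views show yellow centred over the rightmost grey pot. Lower slowly to the floor.

{"name": "send_rows", "arguments": {
  "motion": [
    {"offset": [0,0,1.5],"turn": 0},
    {"offset": [0,0,3],"turn": 0},
    {"offset": [0,0,3.9],"turn": 0},
    {"offset": [0,0,4.2],"turn": 0},
    {"offset": [0,0,4.4],"turn": 0},
    {"offset": [0,0,4.5],"turn": 0},
    {"offset": [0,0,4.5],"turn": 0}
  ]
}}

```text
t: 7.75
eef_pos: [0.4628, -0.0259, 0.2441]
ee_rot: [-3.141, 0.0, -1.669]
force: [0.4, -0.2, -2.6]
width: 0.0254
```

{"name": "send_rows", "arguments": {
  "motion": [
    {"offset": [0,0,0.05],"turn": 0},
    {"offset": [0,0,0.1],"turn": 0},
    {"offset": [0,0,0.15],"turn": 0},
    {"offset": [0,0,0.15],"turn": 0}
  ]
}}

```text
t: 8.15
eef_pos: [0.463, -0.0259, 0.2434]
ee_rot: [-3.14, 0.0, -1.668]
force: [-3.5, 1.2, 11.3]
width: 0.0251
```

Force went from -2.6 to +11 N, so the foot is on the floor. Release and rise.

{"name": "send_rows", "arguments": {
  "motion": [
    {"offset": [0,0,0],"turn": 0},
    {"offset": [0,0,0],"turn": 0},
    {"offset": [0,0,0],"turn": 0},
    {"offset": [0,0,0],"turn": 0},
    {"offset": [0,0,0],"turn": 0},
    {"offset": [0,0,0],"turn": 0},
    {"offset": [0,0,0],"turn": 0},
    {"offset": [0,0,0],"turn": 0}
  ],
  "hand": 1
}}

```text
t: 8.95
eef_pos: [0.4626, -0.0259, 0.2421]
ee_rot: [3.142, -0.0, -1.669]
force: [-0.6, 0.7, 0.3]
width: 0.0835
```

{"name": "send_rows", "arguments": {
  "motion": [
    {"offset": [0,0,-1],"turn": 0},
    {"offset": [0,0,-4],"turn": 0},
    {"offset": [0,0,-7.5],"turn": 0},
    {"offset": [0,0,-9.5],"turn": 0},
    {"offset": [0,0,-9.5],"turn": 0},
    {"offset": [0,0,-9.5],"turn": 0}
  ]
}}

```text
t: 9.55
eef_pos: [0.4624, -0.026, 0.338]
ee_rot: [-3.14, 0.001, -1.669]
force: [0.1, 0.2, -0.8]
width: 0.0879
```

```bash
python3 - <<'E'
from h import *
for n in ("scene","side"):
    img,P=cloud(n)
    for c,p in bands(img,P,.070,.097).items():
        if len(p)>15: print(n,c,len(p),circ(p).round(4))
go(.6530,.0680,.338,-1.67)
E
```

```text
scene red 220 [0.6539 0.0686]
scene yellow 16 [ 0.4635 -0.027 ]
scene green 178 [0.6481 0.0058]
scene blue 218 [ 0.6368 -0.0605]
side red 196 [0.6514 0.068 ]
side yellow 216 [ 0.4617 -0.0271]
side green 222 [0.6457 0.0053]
side blue 258 [ 0.6348 -0.061 ]
t 9.65 pos [ 0.4622 -0.026   0.3367] rot [ 3.141 -0.    -1.669] F [0.9 0.3 0.2] w 0.0878
offset cm [-11.23 -18.07  -0.15] turn 0.0
```

Yellow stands upright at its pot centre (both cameras agree). Now red.

{"name": "send_rows", "arguments": {
  "motion": [
    {"offset": [-1,-1.6,0],"turn": 0},
    {"offset": [-3,-4.8,0],"turn": 0},
    {"offset": [-5.3,-8.5,0],"turn": 0},
    {"offset": [-7.6,-12.2,0],"turn": 0},
    {"offset": [-9.7,-15.6,0],"turn": 0},
    {"offset": [-11.2,-18.1,0],"turn": 0},
    {"offset": [-11.2,-18.1,0],"turn": 0},
    {"offset": [-11.2,-18.1,0],"turn": 0}
  ]
}}

```text
t: 10.45
eef_pos: [0.6538, 0.068, 0.3349]
ee_rot: [3.138, -0.001, -1.669]
force: [0.3, 0.1, 0.0]
width: 0.0876
```

{"name": "send_rows", "arguments": {
  "motion": [
    {"offset": [0,0,2],"turn": 0},
    {"offset": [0,0,4.5],"turn": 0},
    {"offset": [0,0,7],"turn": 0},
    {"offset": [0,0,9],"turn": 0},
    {"offset": [0,0,9.3],"turn": 0},
    {"offset": [0,0,9.3],"turn": 0}
  ]
}}

```text
t: 11.05
eef_pos: [0.6532, 0.0674, 0.2439]
ee_rot: [3.14, -0.001, -1.669]
force: [-0.4, 0.5, 0.1]
width: 0.0875
```

{"name": "send_rows", "arguments": {
  "motion": [
    {"offset": [0,0,0],"turn": 0},
    {"offset": [0,0,0],"turn": 0},
    {"offset": [0,0,0],"turn": 0},
    {"offset": [0,0,0],"turn": 0},
    {"offset": [0,0,0],"turn": 0},
    {"offset": [0,0,0],"turn": 0},
    {"offset": [0,0,0],"turn": 0},
    {"offset": [0,0,0],"turn": 0}
  ],
  "hand": -1
}}

```text
t: 11.85
eef_pos: [0.6537, 0.0678, 0.2441]
ee_rot: [3.141, -0.0, -1.669]
force: [0.4, 0.5, -0.2]
width: 0.0291
```

{"name": "send_rows", "arguments": {
  "motion": [
    {"offset": [0,0,0],"turn": 0},
    {"offset": [0,0,0],"turn": 0},
    {"offset": [0,0,0],"turn": 0},
    {"offset": [0,0,0],"turn": 0}
  ]
}}

```text
t: 12.25
eef_pos: [0.6536, 0.0678, 0.2441]
ee_rot: [3.141, -0.0, -1.669]
force: [0.2, -0.5, -1.0]
width: 0.0254
```

{"name": "send_rows", "arguments": {
  "motion": [
    {"offset": [0,0,-0.5],"turn": 0},
    {"offset": [0,0,-2],"turn": 0},
    {"offset": [0,0,-4.5],"turn": 0},
    {"offset": [0,0,-7.5],"turn": 0},
    {"offset": [0,0,-10.5],"turn": 0},
    {"offset": [0,0,-12.5],"turn": 0},
    {"offset": [0,0,-13.3],"turn": 0},
    {"offset": [0,0,-13.5],"turn": 0}
  ]
}}

```text
t: 13.05
eef_pos: [0.6536, 0.0678, 0.3807]
ee_rot: [-3.14, 0.001, -1.669]
force: [-0.1, 0.4, -3.4]
width: 0.0252
```

{"name": "send_rows", "arguments": {
  "motion": [
    {"offset": [0.3,1,0],"turn": 0},
    {"offset": [1,3.8,0],"turn": 0},
    {"offset": [1.9,7,0],"turn": 0},
    {"offset": [2.7,10.2,0],"turn": 0},
    {"offset": [3.6,13.4,0],"turn": 0},
    {"offset": [4.3,16,0],"turn": 0},
    {"offset": [4.7,17.6,0],"turn": 0},
    {"offset": [4.8,18,0],"turn": 0}
  ]
}}

```text
t: 13.85
eef_pos: [0.4673, 0.0369, 0.3783]
ee_rot: [3.14, -0.0, -1.669]
force: [0.4, 0.2, -2.5]
width: 0.025
```

{"name": "send_rows", "arguments": {
  "motion": [
    {"offset": [0,0,1],"turn": 0},
    {"offset": [0,0,3],"turn": 0},
    {"offset": [0,0,6],"turn": 0},
    {"offset": [0,0,8],"turn": 0},
    {"offset": [0,0,9],"turn": 0},
    {"offset": [0,0,9],"turn": 0},
    {"offset": [0,0,9],"turn": 0}
  ]
}}

```text
t: 14.55
eef_pos: [0.4705, 0.0378, 0.2893]
ee_rot: [-3.142, -0.0, -1.669]
force: [0.2, -0.1, -2.8]
width: 0.0252
```

```bash
python3 - <<'E'
from h import *
go(.4695,.038,.2443,-1.67)
a,P=cloud("scene"); b,_=cloud("side")
cv2.imwrite("pics/s5.png",np.hstack([cv2.resize(a[110:310,200:440],None,fx=1.6,fy=1.6),cv2.resize(b[110:310,150:390],None,fx=1.6,fy=1.6)]))
E
```

```text
t 14.55 pos [0.4705 0.0378 0.2893] rot [-3.142 -0.    -1.669] F [ 0.2 -0.1 -2.8] w 0.0252
offset cm [-0.01  0.1   4.5 ] turn 0.1
```

View pics/s5.png

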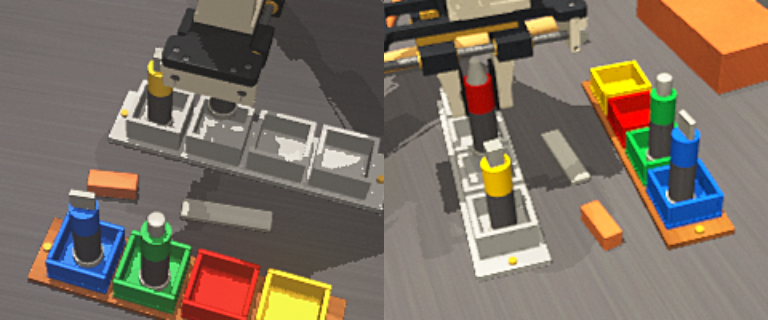

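Red is over the second grey pot from the right, and yellow stands undisturbed in the rightmost. Lower.

{"name": "send_rows", "arguments": {
  "motion": [
    {"offset": [0,0.1,1.5],"turn": 0},
    {"offset": [0,0.1,3],"turn": 0},
    {"offset": [0,0.1,3.9],"turn": 0},
    {"offset": [0,0.1,4.2],"turn": 0},
    {"offset": [0,0.1,4.4],"turn": 0},
    {"offset": [0,0.1,4.5],"turn": 0},
    {"offset": [0,0.1,4.6],"turn": 0},
    {"offset": [0,0.1,4.6],"turn": 0}
  ]
}}

```text
t: 15.45
eef_pos: [0.4692, 0.0379, 0.244]
ee_rot: [-3.141, 0.0, -1.669]
force: [-2.1, 0.5, 4.2]
width: 0.0252
```

Contact (force -2.8 → +4.2 N). Release.

{"name": "send_rows", "arguments": {
  "motion": [
    {"offset": [0,0,0],"turn": 0},
    {"offset": [0,0,0],"turn": 0},
    {"offset": [0,0,0],"turn": 0},
    {"offset": [0,0,0],"turn": 0},
    {"offset": [0,0,0],"turn": 0},
    {"offset": [0,0,0],"turn": 0},
    {"offset": [0,0,0],"turn": 0},
    {"offset": [0,0,0],"turn": 0}
  ],
  "hand": 1
}}

```text
t: 16.25
eef_pos: [0.4689, 0.0378, 0.2431]
ee_rot: [3.142, -0.0, -1.669]
force: [0.1, -0.2, 0.3]
width: 0.0835
```

{"name": "send_rows", "arguments": {
  "motion": [
    {"offset": [0,0,-1],"turn": 0},
    {"offset": [0,0,-4],"turn": 0},
    {"offset": [0,0,-7.5],"turn": 0},
    {"offset": [0,0,-9.5],"turn": 0},
    {"offset": [0,0,-9.5],"turn": 0},
    {"offset": [0,0,-9.5],"turn": 0}
  ]
}}

```text
t: 16.85
eef_pos: [0.4687, 0.0377, 0.3389]
ee_rot: [-3.14, 0.001, -1.669]
force: [0.1, -0.1, -0.5]
width: 0.0874
```

```bash
python3 - <<'E'
from h import *
for n in ("scene","side"):
    img,P=cloud(n)
    for c,p in bands(img,P,.070,.097).items():
        if len(p)>15: print(n,c,len(p),circ(p).round(4))
go(.6470,.0053,.338,-1.67)
E
```

```text
scene red 205 [0.4699 0.0388]
scene yellow 33 [ 0.4619 -0.0263]
scene green 88 [0.6474 0.0055]
scene blue 223 [ 0.6367 -0.0604]
side red 174 [0.4674 0.0382]
side yellow 227 [ 0.4619 -0.0272]
side green 212 [0.6458 0.0051]
side blue 265 [ 0.6348 -0.0609]
t 16.95 pos [0.4685 0.0376 0.3377] rot [ 3.141 -0.    -1.669] F [ 0.8 -0.7 -0.3] w 0.0875
offset cm [  1.46 -18.08  -0.04] turn 0.0
```

Red placed at (0.469, 0.038). Now green.

{"name": "send_rows", "arguments": {
  "motion": [
    {"offset": [0.1,-1.6,0],"turn": 0},
    {"offset": [0.4,-4.8,0],"turn": 0},
    {"offset": [0.7,-8.5,0],"turn": 0},
    {"offset": [1,-12.2,0],"turn": 0},
    {"offset": [1.3,-15.6,0],"turn": 0},
    {"offset": [1.5,-18.1,0],"turn": 0},
    {"offset": [1.5,-18.1,0],"turn": 0},
    {"offset": [1.5,-18.1,0],"turn": 0}
  ]
}}

```text
t: 17.75
eef_pos: [0.6474, 0.0049, 0.3361]
ee_rot: [3.138, -0.001, -1.67]
force: [-0.1, 0.6, -0.3]
width: 0.088
```

{"name": "send_rows", "arguments": {
  "motion": [
    {"offset": [0,0,2],"turn": 0},
    {"offset": [0,0,4.5],"turn": 0},
    {"offset": [0,0,7],"turn": 0},
    {"offset": [0,0,9],"turn": 0},
    {"offset": [0,0,9.4],"turn": 0},
    {"offset": [0,0,9.4],"turn": 0}
  ]
}}

```text
t: 18.35
eef_pos: [0.6468, 0.0053, 0.2438]
ee_rot: [3.14, -0.001, -1.668]
force: [0.2, -0.5, -0.1]
width: 0.0877
```

{"name": "send_rows", "arguments": {
  "motion": [
    {"offset": [0,0,0],"turn": 0},
    {"offset": [0,0,0],"turn": 0},
    {"offset": [0,0,0],"turn": 0},
    {"offset": [0,0,0],"turn": 0},
    {"offset": [0,0,0],"turn": 0},
    {"offset": [0,0,0],"turn": 0},
    {"offset": [0,0,0],"turn": 0},
    {"offset": [0,0,0],"turn": 0}
  ],
  "hand": -1
}}

```text
t: 19.15
eef_pos: [0.6475, 0.0051, 0.2441]
ee_rot: [3.142, -0.0, -1.669]
force: [-0.5, 0.6, -0.4]
width: 0.0294
```

{"name": "send_rows", "arguments": {
  "motion": [
    {"offset": [0,0,0],"turn": 0},
    {"offset": [0,0,0],"turn": 0},
    {"offset": [0,0,0],"turn": 0},
    {"offset": [0,0,0],"turn": 0}
  ]
}}

```text
t: 19.55
eef_pos: [0.6475, 0.0051, 0.2441]
ee_rot: [3.141, -0.0, -1.669]
force: [-0.4, 1.3, 0.3]
width: 0.0253
```

{"name": "send_rows", "arguments": {
  "motion": [
    {"offset": [0,0,-0.5],"turn": 0},
    {"offset": [0,0,-2],"turn": 0},
    {"offset": [0,0,-4.5],"turn": 0},
    {"offset": [0,0,-7.5],"turn": 0},
    {"offset": [0,0,-10.5],"turn": 0},
    {"offset": [0,0,-12.5],"turn": 0},
    {"offset": [0,0,-13.3],"turn": 0},
    {"offset": [0,0,-13.5],"turn": 0}
  ]
}}

```text
t: 20.35
eef_pos: [0.6473, 0.0051, 0.3795]
ee_rot: [-3.141, 0.001, -1.669]
force: [0.8, 0.5, -5.3]
width: 0.025
```

{"name": "send_rows", "arguments": {
  "motion": [
    {"offset": [-0.4,1,0],"turn": 0},
    {"offset": [-1.7,3.8,0],"turn": 0},
    {"offset": [-3.1,7,0],"turn": 0},
    {"offset": [-4.6,10.2,0],"turn": 0},
    {"offset": [-6,13.4,0],"turn": 0},
    {"offset": [-7.2,16,0],"turn": 0},
    {"offset": [-7.9,17.6,0],"turn": 0},
    {"offset": [-8.1,18,0],"turn": 0}
  ]
}}

```text
t: 21.15
eef_pos: [0.474, 0.1037, 0.378]
ee_rot: [3.139, -0.001, -1.668]
force: [0.9, -0.1, -4.5]
width: 0.0256
```

{"name": "send_rows", "arguments": {
  "motion": [
    {"offset": [0,0,1],"turn": 0},
    {"offset": [0,0,3],"turn": 0},
    {"offset": [0,0,6],"turn": 0},
    {"offset": [0,0,8],"turn": 0},
    {"offset": [0,0,9],"turn": 0},
    {"offset": [0,0,9],"turn": 0},
    {"offset": [0,0,9],"turn": 0}
  ]
}}

```text
t: 21.85
eef_pos: [0.4769, 0.1034, 0.2893]
ee_rot: [-3.141, -0.0, -1.669]
force: [0.5, 0.2, -4.1]
width: 0.0254
```

```bash
python3 - <<'E'
from h import *
go(.4763,.103,.2443,-1.67)
a,P=cloud("scene"); b,_=cloud("side")
cv2.imwrite("pics/s6.png",np.hstack([cv2.resize(a[110:310,200:440],None,fx=1.6,fy=1.6),cv2.resize(b[110:310,150:390],None,fx=1.6,fy=1.6)]))
E
```

```text
t 21.85 pos [0.4769 0.1034 0.2893] rot [-3.141 -0.    -1.669] F [ 0.5  0.2 -4.1] w 0.0254
offset cm [0.04 0.06 4.5 ] turn 0.1
```

View pics/s6.png

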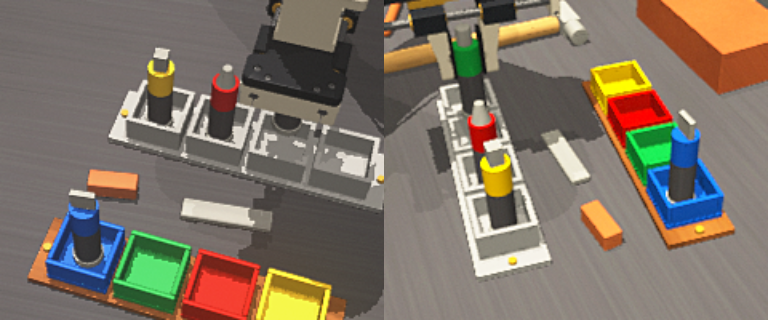

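Green is over the third pot; yellow and red stand upright. Lower.

{"name": "send_rows", "arguments": {
  "motion": [
    {"offset": [0,0,1.5],"turn": 0},
    {"offset": [0,0,3],"turn": 0},
    {"offset": [0,0,3.9],"turn": 0},
    {"offset": [0,0,4.2],"turn": 0},
    {"offset": [0,0,4.4],"turn": 0},
    {"offset": [0,0,4.5],"turn": 0},
    {"offset": [0,0,4.6],"turn": 0},
    {"offset": [0,0,4.6],"turn": 0}
  ]
}}

```text
t: 22.75
eef_pos: [0.4767, 0.1035, 0.2441]
ee_rot: [-3.14, 0.001, -1.669]
force: [-1.8, -0.3, 2.8]
width: 0.0254
```

Contact (-4.1 → +2.8 N). Release.

{"name": "send_rows", "arguments": {
  "motion": [
    {"offset": [0,0,0.03],"turn": 0},
    {"offset": [0,0,0.03],"turn": 0},
    {"offset": [0,0,0.03],"turn": 0},
    {"offset": [0,0,0.03],"turn": 0},
    {"offset": [0,0,0.03],"turn": 0},
    {"offset": [0,0,0.03],"turn": 0},
    {"offset": [0,0,0.03],"turn": 0},
    {"offset": [0,0,0.03],"turn": 0}
  ],
  "hand": 1
}}

```text
t: 23.55
eef_pos: [0.4764, 0.1034, 0.2428]
ee_rot: [-3.142, 0.0, -1.669]
force: [-0.6, 0.9, 0.4]
width: 0.0833
```

{"name": "send_rows", "arguments": {
  "motion": [
    {"offset": [0,0,-1],"turn": 0},
    {"offset": [0,0,-4],"turn": 0},
    {"offset": [0,0,-7.5],"turn": 0},
    {"offset": [0,0,-9.5],"turn": 0},
    {"offset": [0,0,-9.5],"turn": 0},
    {"offset": [0,0,-9.5],"turn": 0}
  ]
}}

```text
t: 24.15
eef_pos: [0.4762, 0.1033, 0.3387]
ee_rot: [-3.14, 0.001, -1.669]
force: [-0.8, -0.2, -0.3]
width: 0.0872
```

```bash
python3 - <<'E'
from h import *
for n in ("scene","side"):
    img,P=cloud(n)
    for c,p in bands(img,P,.070,.097).items():
        if len(p)>15: print(n,c,len(p),circ(p).round(4))
go(.6358,-.0607,.338,-1.67)
E
```

```text
scene red 203 [0.4699 0.0389]
scene yellow 40 [ 0.4619 -0.0267]
scene green 113 [0.4773 0.1049]
scene blue 229 [ 0.6368 -0.0605]
side red 181 [0.4674 0.0382]
side yellow 217 [ 0.4617 -0.0271]
side green 166 [0.4736 0.0816]
side blue 246 [ 0.6349 -0.0611]
t 24.25 pos [0.476  0.1032 0.3374] rot [ 3.141 -0.    -1.669] F [-0.2  0.1 -1. ] w 0.0873
offset cm [ 14.74 -17.51  -0.07] turn 0.0
```

{"name": "send_rows", "arguments": {
  "motion": [
    {"offset": [1.3,-1.6,0],"turn": 0},
    {"offset": [3.9,-4.6,0],"turn": 0},
    {"offset": [6.9,-8.2,0],"turn": 0},
    {"offset": [9.9,-11.8,0],"turn": 0},
    {"offset": [12.7,-15.1,0],"turn": 0},
    {"offset": [14.7,-17.5,0],"turn": 0},
    {"offset": [14.7,-17.5,0],"turn": 0},
    {"offset": [14.7,-17.5,0],"turn": 0}
  ]
}}

```text
t: 25.05
eef_pos: [0.6361, -0.0609, 0.3359]
ee_rot: [3.138, -0.001, -1.671]
force: [0.6, 0.4, -0.3]
width: 0.0878
```

{"name": "send_rows", "arguments": {
  "motion": [
    {"offset": [0,0,2],"turn": 0},
    {"offset": [0,0,4.5],"turn": 0},
    {"offset": [0,0,7],"turn": 0},
    {"offset": [0,0,9],"turn": 0},
    {"offset": [0,0,9.4],"turn": 0},
    {"offset": [0,0,9.4],"turn": 0}
  ]
}}

```text
t: 25.65
eef_pos: [0.6356, -0.0595, 0.2434]
ee_rot: [3.14, -0.001, -1.668]
force: [0.2, 0.2, -0.0]
width: 0.0878
```

{"name": "send_rows", "arguments": {
  "motion": [
    {"offset": [0,0,0],"turn": 0},
    {"offset": [0,0,0],"turn": 0},
    {"offset": [0,0,0],"turn": 0},
    {"offset": [0,0,0],"turn": 0},
    {"offset": [0,0,0],"turn": 0},
    {"offset": [0,0,0],"turn": 0},
    {"offset": [0,0,0],"turn": 0},
    {"offset": [0,0,0],"turn": 0}
  ],
  "hand": -1
}}

```text
t: 26.45
eef_pos: [0.6361, -0.0601, 0.2438]
ee_rot: [3.141, -0.0, -1.669]
force: [0.6, 0.4, -0.7]
width: 0.0293
```

{"name": "send_rows", "arguments": {
  "motion": [
    {"offset": [0,0,0],"turn": 0},
    {"offset": [0,0,0],"turn": 0},
    {"offset": [0,0,0],"turn": 0},
    {"offset": [0,0,0],"turn": 0}
  ]
}}

```text
t: 26.85
eef_pos: [0.6361, -0.0601, 0.2438]
ee_rot: [3.142, -0.0, -1.669]
force: [0.2, -0.3, -0.6]
width: 0.0254
```

{"name": "send_rows", "arguments": {
  "motion": [
    {"offset": [0,0,-0.5],"turn": 0},
    {"offset": [0,0,-2],"turn": 0},
    {"offset": [0,0,-4.5],"turn": 0},
    {"offset": [0,0,-7.5],"turn": 0},
    {"offset": [0,0,-10.5],"turn": 0},
    {"offset": [0,0,-12.5],"turn": 0},
    {"offset": [0,0,-13.3],"turn": 0},
    {"offset": [0,0,-13.5],"turn": 0}
  ]
}}

```text
t: 27.65
eef_pos: [0.6359, -0.0601, 0.3794]
ee_rot: [-3.141, 0.001, -1.669]
force: [-0.8, 0.6, -3.7]
width: 0.0256
```

{"name": "send_rows", "arguments": {
  "motion": [
    {"offset": [-1.1,0.9,0],"turn": 0},
    {"offset": [-4,3.3,0],"turn": 0},
    {"offset": [-7.2,5.9,0],"turn": 0},
    {"offset": [-10.6,8.7,0],"turn": 0},
    {"offset": [-14,11.5,0],"turn": 0},
    {"offset": [-17.2,14.1,0],"turn": 0},
    {"offset": [-20.1,16.5,0],"turn": 0},
    {"offset": [-21.2,17.4,0],"turn": 0}
  ]
}}

```text
t: 28.45
eef_pos: [0.4812, 0.1699, 0.3776]
ee_rot: [3.14, -0.001, -1.667]
force: [0.4, 1.1, -2.8]
width: 0.0252
```

{"name": "send_rows", "arguments": {
  "motion": [
    {"offset": [0,0,1],"turn": 0},
    {"offset": [0,0,3],"turn": 0},
    {"offset": [0,0,6],"turn": 0},
    {"offset": [0,0,8],"turn": 0},
    {"offset": [0,0,8.8],"turn": 0},
    {"offset": [0,0,8.8],"turn": 0},
    {"offset": [0,0,8.8],"turn": 0}
  ]
}}

```text
t: 29.15
eef_pos: [0.4842, 0.1678, 0.2912]
ee_rot: [-3.141, -0.0, -1.669]
force: [0.8, 0.9, -2.6]
width: 0.0252
```

```bash
python3 - <<'E'
from h import *
go(.4835,.168,.2440,-1.67)
a,P=cloud("scene"); b,_=cloud("side")
cv2.imwrite("pics/s7.png",np.hstack([cv2.resize(a[110:310,220:460],None,fx=1.6,fy=1.6),cv2.resize(b[110:310,150:390],None,fx=1.6,fy=1.6)]))
E
```

```text
t 29.15 pos [0.4842 0.1678 0.2912] rot [-3.141 -0.    -1.669] F [ 0.8  0.9 -2.6] w 0.0252
offset cm [-0.01  0.07  4.72] turn 0.0
```

View pics/s7.png

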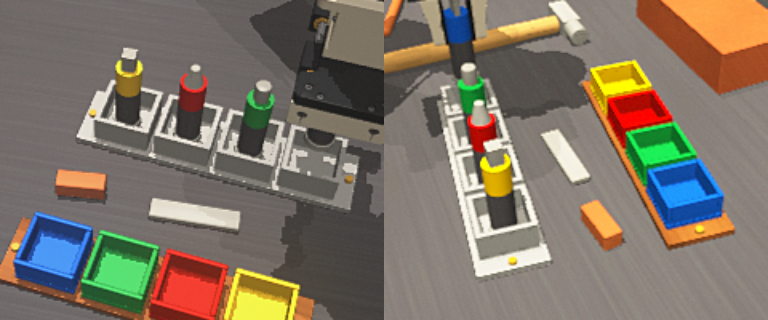

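Blue is over the leftmost pot; the other three stand upright. Lower.

{"name": "send_rows", "arguments": {
  "motion": [
    {"offset": [0,0,1.5],"turn": 0},
    {"offset": [0,0,3.1],"turn": 0},
    {"offset": [0,0,4.1],"turn": 0},
    {"offset": [0,0,4.4],"turn": 0},
    {"offset": [0,0,4.6],"turn": 0},
    {"offset": [0,0,4.7],"turn": 0},
    {"offset": [0,0,4.8],"turn": 0},
    {"offset": [0,0,4.8],"turn": 0}
  ]
}}

```text
t: 30.05
eef_pos: [0.484, 0.1682, 0.2437]
ee_rot: [-3.14, 0.001, -1.669]
force: [-0.8, -0.2, 3.5]
width: 0.0252
```

{"name": "send_rows", "arguments": {
  "motion": [
    {"offset": [0,0,0.03],"turn": 0},
    {"offset": [0,0,0.03],"turn": 0},
    {"offset": [0,0,0.03],"turn": 0},
    {"offset": [0,0,0.03],"turn": 0},
    {"offset": [0,0,0.03],"turn": 0},
    {"offset": [0,0,0.03],"turn": 0},
    {"offset": [0,0,0.03],"turn": 0},
    {"offset": [0,0,0.03],"turn": 0}
  ],
  "hand": 1
}}

```text
t: 30.85
eef_pos: [0.4837, 0.168, 0.2426]
ee_rot: [-3.142, 0.0, -1.669]
force: [0.2, 0.6, 0.8]
width: 0.0832
```

{"name": "send_rows", "arguments": {
  "motion": [
    {"offset": [0,0,-1],"turn": 0},
    {"offset": [0,0,-4],"turn": 0},
    {"offset": [0,0,-8],"turn": 0},
    {"offset": [0,0,-12],"turn": 0},
    {"offset": [0,0,-16],"turn": 0},
    {"offset": [0,0,-18],"turn": 0},
    {"offset": [0,0,-18],"turn": 0},
    {"offset": [0,0,-18],"turn": 0}
  ]
}}

```text
t: 31.65
eef_pos: [0.4834, 0.1677, 0.4233]
ee_rot: [-3.141, 0.001, -1.669]
force: [-0.4, -0.1, -0.2]
width: 0.0874
```

```bash
python3 - <<'E'
from h import *
go(.4835,.168,.2440,-1.67)
a,P=cloud("scene"); b,P2=cloud("side")
for Q,i in((P,a),(P2,b)):
    for c,p in bands(i,Q,.070,.097).items():
        p=p[p[:,0]<.56]
        if len(p)>15: print(c,len(p),circ(p).round(4),p[:,2].max())
cv2.imwrite("pics/s8.png",np.hstack([cv2.resize(a[110:310,220:460],None,fx=1.6,fy=1.6),cv2.resize(b[110:310,150:390],None,fx=1.6,fy=1.6)]))
E
```

```text
t 31.65 pos [0.4834 0.1677 0.4233] rot [-3.141e+00  1.000e-03 -1.669e+00] F [-0.4 -0.1 -0.2] w 0.0874
offset cm [-0.000e+00  1.000e-02  1.793e+01] turn 0.1
red 198 [0.4699 0.0387] 0.09699355
yellow 23 [ 0.4612 -0.0273] 0.096878074
green 112 [0.4774 0.1046] 0.09686372
blue 232 [0.485  0.1679] 0.0969947
red 183 [0.4674 0.0381] 0.096995786
yellow 210 [ 0.4617 -0.0271] 0.09690616
green 160 [0.4752 0.1036] 0.096937805
blue 104 [0.4823 0.1674] 0.096969984
```

View pics/s8.png

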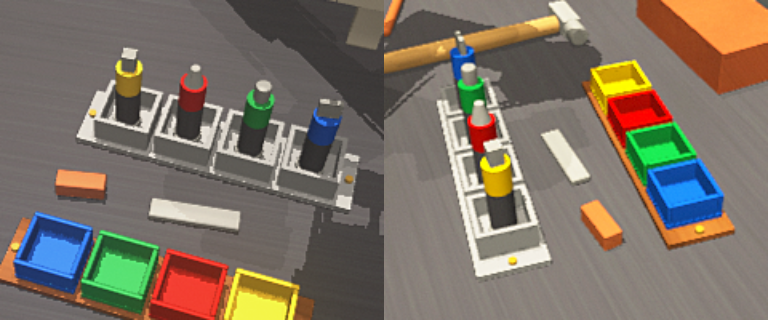

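All four stand upright in the grey pots, from robot left to right blue, green, red, yellow. The home pots are empty and the gripper is clear.

```bash
python3 -c "
from station import *
print(job_done())"
```

```text
the job is handed in; nothing more can be done
None
```

All four punches are now in the grey rack in reverse order, and I've handed the job in after about 32 s of robot time. From the robot's left to right they stand blue, green, red, yellow; they started yellow, red, green, blue.

- **Setting down:** each punch was lowered until the vertical force turned upward (3 to 11 N), which showed its foot was on the pot floor, before I let go.
- **Last checks:** both fixed cameras showed all four upright. They were about 1–3 mm from their pot centres, with 9 mm of room on each side. The painted pots were empty, the gripper was open and raised clear, and the wrist force read about zero.
- **Disagreements:** the two cameras differed by about 2–3 mm. One side-camera reading of green was about 22 mm off, probably a bad fit. The last side view put green back within 3 mm of the scene camera.

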